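# Wind up the self-closing hinge of a seedling cage

### The job

The door of the seedling cage hangs ajar because its spring hinge is slack. Wind the hinge up by three notches, one notch at a time: push the dial on top of the hinge down, turn it clockwise (seen from above) against its spring to just past the next notch, ease it back up until it locks, and let go before taking a fresh hold for the next notch. Leave it locked in the third notch with the spring having drawn the door fully shut by itself: never push the door, and leave the tools and other things lying about where they are.

Things in the scene. Friction and masses are not known exactly. Their poses are not given: they have to be found in the camera images.
- dial_grip (a point): Centre, half-way up, of the upright black grip bar of the dial on top of the spring hinge, at the cage's right front corner (seen from the robot), about 274 mm above the ledge. Bar 32 mm long, 12 mm wide, 24 mm high: pinch it across its width from above. x runs along the bar, z is up; the dial turns about z through this point. The cap's face is 12 mm below it.
- collar: Fixed grey collar round the dial's cap, 53 mm across, origin on the dial's axis at its underside (4 mm above the cage's clear flat roof); its top, 26 mm up, is level with the cap's face (cap 33 mm across). Seen from above it has four notches 90 degrees apart, the first (slack) on the cage's front (-x) side; the third is a three-quarter turn clockwise from there.
- lug (a point): End of the small black lug, 8 mm wide, on the cap's rim (on the -x side of the dial_grip frame, 24 mm from the axis). It sits in one of the collar's notches and locks the dial there; it starts in the slack notch. It leaves the notch downwards.
- dial (a joint): Turn of the dial, rad: 0 in the slack notch, growing clockwise from above; notches at 1.57, 3.14, 4.71. The lug can rise into a notch 0 to 0.28 past these values (aim 0.14 past); the spring then draws it back to the notch's wall. Stops at 5.1. The spring pulls back with 0.045 N m per rad of dial turn plus door opening (at most 0.26); let go of while unlocked, the dial springs back.
- cap (a joint): How far the dial is pushed down, m: 0 fully up (locked, if the lug is in a notch), 0.009 at the bottom. The lug is clear of the notches beyond 0.006. A spring pushes it up with 6 N at the top and 10 N at the bottom.
- door (a joint): Opening of the cage door, rad: 0 shut; it opens towards the robot, starts 0.45 to 0.75 ajar. Aluminium frame with mesh, 196 x 196 mm (free edge 215 mm from the dial axis), in the right half of the cage's front, hinged below the dial, its top 55 mm below dial_grip. Its hinges are stiff: it stays ajar until the spring is wound nearly three notches, then closes by itself within about 5 s.
- cage: Seedling cage of aluminium bars and wire mesh with a clear flat roof, 300 mm deep (x), 400 mm wide (y), 232 mm high, fixed to the ledge; origin at the centre of its underside, its front faces -x. The dial's axis is at x -168 mm, y -190 mm in this frame.
- screwdriver: Bystander: yellow plastic powered screwdriver lying on the ledge, 205 mm long, 45 mm high; origin under its middle.
- square: Bystander: steel combination square lying on the cage's roof at the left, 200 mm blade, 18 mm high.
- dish: Bystander: round glass dish of silver screws in front of the cage's left half, 88 mm across, 26 mm high; origin under its middle.
- bracket: Bystander: black plastic corner bracket on the cage's roof, 50 x 22 x 45 mm, at least 100 mm from the dial; origin under its middle.
- drill_case: Bystander: open hinged aluminium case with rows of drill bits on the ledge at the right, 110 x 170 mm, its raised lid 130 mm high.
- tape_measure: Bystander: grey tape measure, 62 x 38 x 60 mm, standing on the ledge at the left.
- tea_jar: Bystander: amber glass tea jar with steel lid, 68 mm across, 150 mm high, on the ledge at the left.
- angle_offcut: Bystander: 120 mm offcut of aluminium angle lying on the ledge in front, 20 mm high.

How it is judged:
By the outcome, as a careful person would: the job done as asked, in the order asked, and still so for the second after the job is handed in, with the robot touching nothing.
It also fails if it takes over 69 s, if anything falls off the work surface, if the arm or the gripper's body presses on something with over 40 N, if the wrist force passes 120 N, or if a joint passes its speed limit or range.

### The arm

A 6-joint arm with a two-finger parallel gripper is mounted at the origin on the work surface. World frame = base frame: x ahead of the robot, y to its left, z up, the work surface at z = 0. Lengths are in m, angles in degrees, forces in N, time in s.
With the tool pointing down it reaches from about 0.35 to 0.875 m from the base axis. Payload 4.2 kg.
Tool frame: the origin (TCP) lies at the very end of the fingers, on their centre line; the grasp point (between the pads) lies 19 mm behind it; z points along the fingers, x is the direction in which the jaws open and shut, and the axes are right-handed (so a half turn about z gives the same grasp; the last joint's range is limited). The gripper opens to 87 mm and grips with 3 to 60 N. Pads are 19 mm wide; open, the fingers measure 117 mm over their backs; the gripper's body (75 mm by 190 mm) begins 51 mm behind the grasp point.
Start: joints at [91.249, 22.042, 0.453, 0, -68.411, -14.817], TCP at [0.147, 0.608, 0.223] pointing down, gripper open.
Joint ranges: [-179.83, 179.83], [-69.29, 118.12], [-61.27, 80.66], [-181.25, 117.63], [-171.15, -9.14], [-177.46, 177.46]. Speed limits (degrees/s): [159.86, 159.86, 180, 180, 180, 180].

### API

Orientations are given as a 3x3 rotation matrix whose columns are the frame's x, y, z axes.
In Python, from station import r gives the robot as it stands.
- The arm moves only by the tool move_arm, never from a script. Its argument "series" is a list that holds one entry, the list of rows, each a list of 7 numbers: the shift along the tool's x, y, z in cm, then the turn, a rotation vector about the tool's x, y, z in degrees, then the opening, from -1 (shut) to 1 (fully open). In form: [[[dx, dy, dz, wx, wy, wz, fingers], ...]]. A call has 1 to 12 rows; each row shifts and turns the commanded pose from where the row before left it, along the tool's axes as they then stand; what a row does not reach is not made up. A row lasts 1/8 s, in which the tool goes at most 62.5 mm and 10.7 degrees, less where a joint would pass 70% of its speed; a pose out of reach is approached as far as the arm can. A call is refused whole if a number of a shift passes 6.25 or a number of a turn 10.7, either way. A call with a gripper value outside its range is refused whole. The fingers move at their own pace and stop on an object; the grip force is fixed at half the most. Time passes only in rows, so rows that do not move let the fingers close. It gives the time, the measured TCP pose, the force and the opening at its end, in the units of the state.
- r.sense(): the state, without advancing time (a new reading comes with each control period).
- r.capture(name): name is "scene" or "top"; returns a dict with "color" (384x512x3 uint8, blue, green, red), "fx", "fy", "cx", "cy" (pixels), "rvec" (rotation vector, rad) and "tvec" (3), from world to camera coordinates, as OpenCV has them. Camera axes: x right, y down, z forward; pixel columns grow to the right and rows downward; lengths in m; the calibration is good to about 2 mm. A picture is of the moment at which its call begins. There is no depth.
- r.finish_job(): hands the job in, once; it reports no verdict.
The state is a dict: "time_s": time; "joints": joint angles; "joint_velocities": joint speeds; "effort": joint torques, N m; "tcp_pos": TCP position; "ee_rot": TCP orientation; "wrist_force": force on the tool from outside, world axes, zero at the start; "moment": the same for the moment, N m; "gripper_width": opening from 0.0 (shut) to 1.0 (fully open).
Only numpy, scipy, OpenCV 4.12 (cv2) and the standard library are available. Lean on these libraries where they do the work, as an engineer would, in place of code of your own. Each camera call takes 0.05 s, during which the arm holds its last target.

## Working session

There is one attempt and no reset: what is moved stays moved. The work goes in short steps, Python scripts to look and compute and a tool call to move; the robot and the scene stay as the last step left them, time stands still between calls to the robot, and variables do not carry over. Pictures are saved under pics/ and viewed, and the job is handed in when it is done.

Besides the shell and the picture viewer there is one more tool, called as name(argument=value, ...) on one line, values as JSON. move_arm: Moves the arm, as the interface text tells. Its arguments: {"type":"object","properties":{"series":{"type":"array","items":{"type":"array","items":{"type":"array","items":{"type":"number"}}}}},"required":["series"]}

```bash
mkdir -p pics; ls
python3 - <<'E'
from station import r
import cv2,numpy as np
s=r.sense();print({k:np.round(v,3).tolist() for k,v in s.items()})
for n in("scene","top"):
    c=r.capture(n);cv2.imwrite(f"pics/{n}0.png",c["color"]);print(n,c["fx"],c["fy"],c["cx"],c["cy"],c["rvec"],c["tvec"], (-cv2.Rodrigues(np.array(c["rvec"]))[0].T@np.array(c["tvec"]).reshape(3)))
E
```

```text
pics
{'time_s': 0.0, 'joints': [91.251, 22.091, 0.381, -0.028, -68.41, -14.817], 'joint_velocities': [-0.011, -0.015, 0.022, -0.045, 0.1, 0.04], 'effort': [-0.0, -39.067, 18.741, 4.22, 0.011, -0.0], 'tcp_pos': [0.146, 0.607, 0.221], 'ee_rot': [[-0.235, -0.972, -0.0], [-0.972, 0.235, -0.002], [0.002, -0.0, -1.0]], 'wrist_force': [-0.369, 0.26, -0.044], 'moment': [0.021, 0.013, -0.015], 'gripper_width': 0.998}
scene 462.2641289640719 462.2641289640719 257.2868167801438 193.75169197989737 [ 1.83800471  1.88547812 -0.61188743] [-0.01640993 -0.32898064  1.69736053] [1.26547619 0.04428151 1.17734424]
top 396.9598931055937 396.9598931055937 254.86760292040364 191.72440465923304 [ 2.15898785 -2.19323562  0.1189776 ] [0.01561078 0.57112527 1.27159088] [0.44390301 0.02187122 1.32130349]
```

View pics/scene0.png

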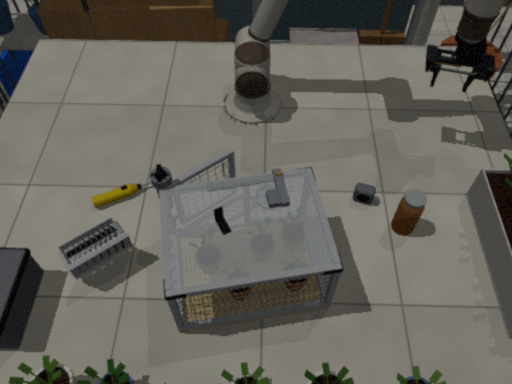

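View pics/top0.png

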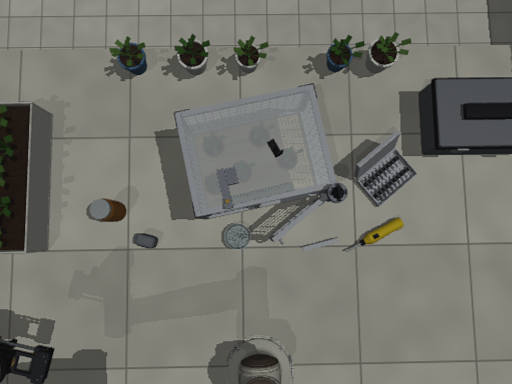

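The scene view looks back toward the robot, with the dial at about (160,175). In the top view the dial is at about (336,192), with the door ajar below the cage. I'll zoom in on both.

Run:
```python
import cv2,numpy as np
a=cv2.imread("pics/scene0.png")[150:205,130:200];b=cv2.imread("pics/top0.png")[165:220,301:371]
o=[cv2.convertScaleAbs(cv2.resize(i,None,fx=8,fy=8,interpolation=cv2.INTER_CUBIC),alpha=1.3) for i in(a,b)]
cv2.imwrite("pics/z_s.png",o[0]);cv2.imwrite("pics/z_t.png",o[1])
```

```text
(no output)
```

View pics/z_s.png

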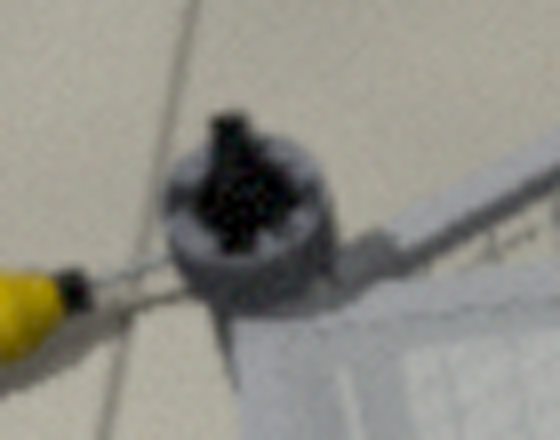

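View pics/z_t.png

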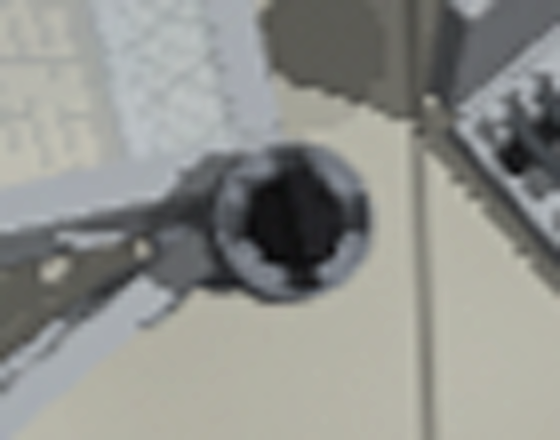

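```bash
cat > h.py <<'E'
import cv2,numpy as np
from station import r
def cam(n):
    c=r.capture(n);R=cv2.Rodrigues(np.array(c["rvec"]))[0];t=np.array(c["tvec"]).reshape(3)
    K=np.array([[c["fx"],0,c["cx"]],[0,c["fy"],c["cy"]],[0,0,1.]]);return c["color"],K,R,t
def cast(K,R,t,p,z):
    d=R.T@np.linalg.inv(K)@np.array([p[0],p[1],1.]);o=-R.T@t;return o+d*(z-o[2])/d[2]
def proj(K,R,t,P):
    q=K@(R@np.array(P)+t);return q[:2]/q[2]
def st():
    s=r.sense();print({k:np.round(s[k],4).tolist() for k in("time_s","joints","tcp_pos","ee_rot","wrist_force","moment","gripper_width")});return s
E
python3 - <<'E'
from h import *
it,Kt,Rt,tt=cam("top");i2,Ks,Rs,ts=cam("scene")
pt=(301+292.5/8-.5+.06,165+222/8-.5);ps=(130+247/8-.5,150+190/8-.5)
print(cast(Kt,Rt,tt,pt,.262),cast(Ks,Rs,ts,ps,.262))
X=cv2.triangulatePoints(Kt@np.c_[Rt,tt],Ks@np.c_[Rs,ts],np.array(pt).reshape(2,1),np.array(ps).reshape(2,1));print((X[:3]/X[3]).T)
for n,(K,R,t),L in(("t",(Kt,Rt,tt),[(177,112),(315,87),(197,217),(334,185)]),("s",(Ks,Rs,ts),[(162,190),(316,170),(166,298),(340,270)])):
    for p in L: print(n,p,cast(K,R,t,p,.232)[:2].round(3))
for n,im,b in(("t",it,(150,70,200,190)),("s",i2,(130,140,230,190))):
    x,y,w,h=b;cv2.imwrite(f"pics/c_{n}.png",cv2.resize(im[y:y+h,x:x+w],None,fx=3,fy=3,interpolation=cv2.INTER_CUBIC))
E
```

```text
[ 0.54346655 -0.21160116  0.262     ] [ 0.54009615 -0.21640596  0.262     ]
[[ 0.54335394 -0.21335635  0.26588068]]
t (177, 112) [0.779 0.224]
t (315, 87) [ 0.847 -0.166]
t (197, 217) [0.484 0.168]
t (334, 185) [ 0.567 -0.21 ]
s (162, 190) [ 0.571 -0.213]
s (316, 170) [0.494 0.182]
s (166, 298) [ 0.861 -0.161]
s (340, 270) [0.784 0.222]
```

View pics/c_t.png

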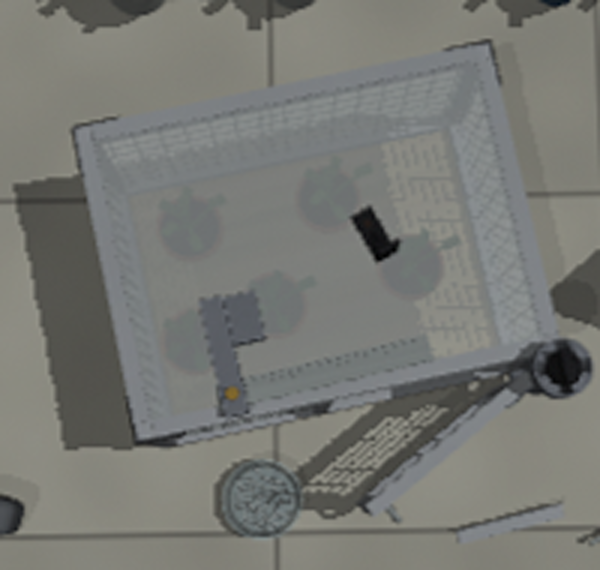

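View pics/c_s.png

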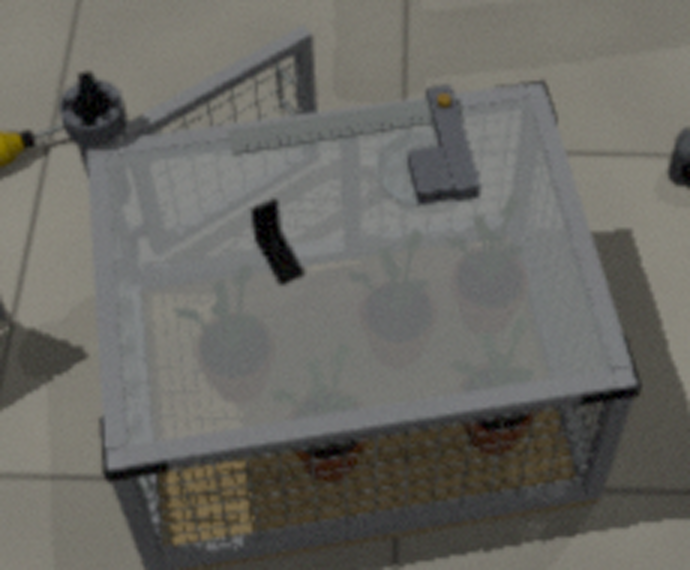

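The dial is near (0.543, -0.2125) and the cage yaw is about 10.7°. I'll check this by projecting the collar, bar and lug outline back into both views.

Run:
```python
from h import *
P=np.array([.5433,-.2130,.262]);y=np.radians(10.7);ux=np.array([np.cos(y),np.sin(y),0])
out=[]
for n,b in(("top",(301,165)),("scene",(125,148))):
    im,K,R,t=cam(n);x0,y0=b
    z=cv2.resize(im[y0:y0+50,x0:x0+70],None,fx=8,fy=8,interpolation=cv2.INTER_CUBIC)
    S=lambda p:tuple(int(v) for v in (np.array(p)-b+.5)*8)
    for a in np.linspace(0,2*np.pi,60):
        cv2.circle(z,S(proj(K,R,t,P+.0265*np.array([np.cos(a),np.sin(a),0]))),1,(0,0,255),-1)
    cv2.line(z,S(proj(K,R,t,P-.016*ux+[0,0,.024])),S(proj(K,R,t,P+.016*ux+[0,0,.024])),(0,255,0),1)
    cv2.circle(z,S(proj(K,R,t,P-.024*ux)),3,(255,255,0),-1)
    out.append(z)
cv2.imwrite("pics/ov.png",np.vstack(out)[:,:])
```

```text
(no output)
```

View pics/ov.png

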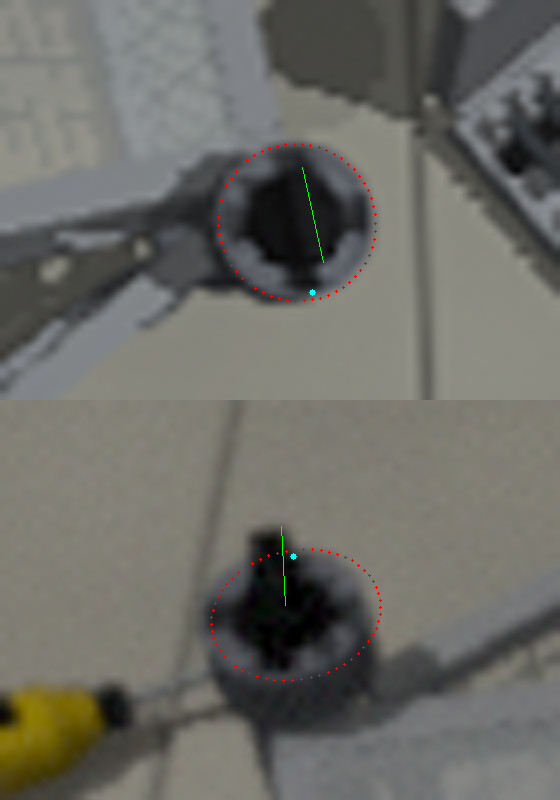

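move_arm(series=[[[0,0,-6,0,0,0,1],[0,0,-6,0,0,0,1],[4.69,-3.857,0,0,0,0,1],[4.69,-3.857,0,0,0,0,1],[4.69,-3.857,0,0,0,0,1],[4.69,-3.857,0,0,0,0,1],[4.69,-3.857,0,0,0,0,1],[4.69,-3.857,0,0,0,0,1],[4.69,-3.857,0,0,0,0,1],[4.69,-3.857,0,0,0,0,1],[4.69,-3.857,0,0,0,0,1],[0,0,0,0,0,0,1]]])

```text
time_s: 1.8
tcp_pos: [0.3858, 0.1123, 0.3427]
ee_rot: [[-0.242, -0.97, 0.0], [-0.97, 0.242, -0.0], [0.0, -0.0, -1.0]]
wrist_force: [-0.6, -0.6, -0.0]
gripper_width: 1.0
```

The overlay fits the collar within about 0.7 px in both views, in opposite directions, so I'm keeping the position. I'll finish the approach above the dial and rotate by about -24° about tool z.

Run:
```python
from h import *
s=st();R=s["ee_rot"];print((np.array(R).T@(np.array([.5433,-.2130,.34])-s["tcp_pos"])*100).round(2))
im,K,Rc,t=cam("top")
e=[cast(K,Rc,t,p,.232)[:2] for p in[(175,113.3),(313.3,84),(196.7,216.7)]];print(np.round(e,4))
d=e[1]-e[0];print(np.degrees(np.arctan2(d[0],-d[1])), np.degrees(np.arctan2(*(e[0]-e[2])[::-1])))
```

```text
{'time_s': 1.8, 'joints': [39.6722, -4.7255, -14.8992, 0.0163, -79.8227, 36.3025], 'tcp_pos': [0.3858, 0.1123, 0.3427], 'ee_rot': [[-0.2423, -0.9702, 0.0002], [-0.9702, 0.2423, -0.0002], [0.0001, -0.0003, -1.0]], 'wrist_force': [-0.6132, -0.5756, -0.0055], 'moment': [0.033, 0.0563, -0.0311], 'gripper_width': 0.9997}
[ 27.74 -23.16   0.28]
[[ 0.7758  0.2296]
 [ 0.8558 -0.1618]
 [ 0.485   0.1693]]
11.56336653921154 11.708075277537036
```

move_arm(series=[[[4.62,-3.86,0.05,0,0,0,0.2],[4.62,-3.86,0.05,0,0,0,0.2],[4.62,-3.86,0.05,0,0,0,0.2],[4.62,-3.86,0.05,0,0,0,0.2],[4.62,-3.86,0.05,0,0,0,0.2],[4.62,-3.86,0.05,0,0,0,0.2],[0,0,0,0,0,-8.4,0.2],[0,0,0,0,0,-8.4,0.2],[0,0,0,0,0,-8.4,0.2],[0,0,0,0,0,0,0.2],[0,0,0,0,0,0,0.2]]])

```text
time_s: 3.22
tcp_pos: [0.5455, -0.2069, 0.3395]
ee_rot: [[0.201, -0.98, -0.0], [-0.98, -0.201, 0.0], [-0.0, 0.0, -1.0]]
wrist_force: [0.1, 0.3, -0.3]
gripper_width: 0.6
```

Run:
```python
from h import *
s=st();P=np.array(s["tcp_pos"])
o=[]
for n in("top","scene"):
    im,K,R,t=cam(n);p=proj(K,R,t,P);print(n,p);b=(np.round(p)-[40,28]).astype(int)
    z=cv2.resize(im[b[1]:b[1]+50,b[0]:b[0]+80],None,fx=8,fy=8,interpolation=cv2.INTER_CUBIC)[:300]
    z=cv2.resize(im[b[1]:b[1]+60,b[0]:b[0]+80],None,fx=5,fy=5,interpolation=cv2.INTER_CUBIC)
    q=((p-b+.5)*5).astype(int);cv2.circle(z,tuple(q.tolist()),2,(0,0,255),-1);o.append(z)
cv2.imwrite("pics/ap.png",np.vstack(o))
```

```text
{'time_s': 3.225, 'joints': [-4.8759, 14.7451, 6.4407, -0.0036, -81.6991, 106.4905], 'tcp_pos': [0.5455, -0.2069, 0.3395], 'ee_rot': [[0.2013, -0.9795, -0.0001], [-0.9795, -0.2013, 0.0001], [-0.0001, 0.0, -1.0]], 'wrist_force': [0.0762, 0.2725, -0.3326], 'moment': [-0.0135, -0.0378, 0.0206], 'gripper_width': 0.6005}
top [341.9379274  188.44596942]
scene [158.60210008 154.8221695 ]
```

View pics/ap.png

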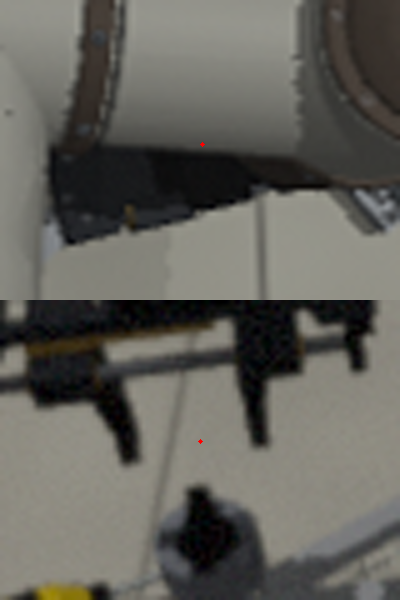

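In the scene view the fingertips sit at about (128,460) and (260,443) of the zoom. They straddle the bar, and the camera bias is about 1 px. I'll lower to just above the bar.

move_arm(series=[[[0.5,0.36,1.5,0,0,0,0.0],[0,0,1.5,0,0,0,0.0],[0,0,1.2,0,0,0,0.0],[0,0,0,0,0,0,0],[0,0,0,0,0,0,0]]])

```text
time_s: 3.95
tcp_pos: [0.5429, -0.2138, 0.2979]
ee_rot: [[0.202, -0.979, 0.001], [-0.979, -0.202, -0.0], [0.001, -0.0, -1.0]]
wrist_force: [-0.3, 0.7, -0.1]
gripper_width: 0.5
```

```bash
cat > look.py <<'E'
from h import *
import sys
s=st();P=np.array(s["tcp_pos"])
im,K,R,t=cam("scene");p=proj(K,R,t,P);b=(np.round(p)-[30,28]).astype(int)
z=cv2.resize(im[b[1]:b[1]+60,b[0]:b[0]+80],None,fx=8,fy=8,interpolation=cv2.INTER_CUBIC)
q=((p-b+.5)*8).astype(int);cv2.circle(z,tuple(q.tolist()),2,(0,0,255),-1)
z=cv2.convertScaleAbs(z,alpha=1.6)
cv2.imwrite(sys.argv[1],z)
E
python3 look.py pics/a1.png
```

```text
{'time_s': 3.95, 'joints': [-5.5863, 15.5334, 1.7348, 0.0217, -76.1662, 107.217], 'tcp_pos': [0.5429, -0.2138, 0.2979], 'ee_rot': [[0.2017, -0.9794, 0.0006], [-0.9794, -0.2017, -0.0004], [0.0005, -0.0005, -1.0]], 'wrist_force': [-0.2549, 0.6723, -0.0794], 'moment': [-0.1066, -0.0089, -0.0345], 'gripper_width': 0.4998}
```

View pics/a1.png

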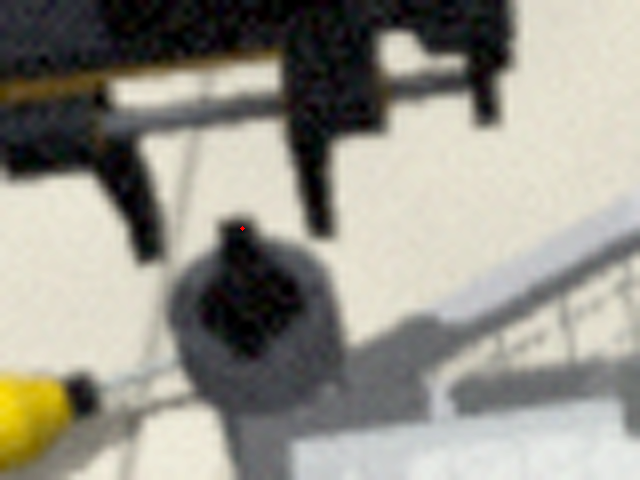

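The fingertips straddle the bar, with their midpoint at (235,248) and the bar top near (240,230). I'll lower to about 0.274 and close gently.

move_arm(series=[[[0,0,0.8,0,0,0,0.0],[0,0,0.8,0,0,0,-0.2],[0,0,0.6,0,0,0,-0.3],[0,0,0,0,0,0,-0.4],[0,0,0,0,0,0,-0.4],[0,0,0,0,0,0,-0.4]]])

```text
time_s: 4.75
tcp_pos: [0.5428, -0.2137, 0.2759]
ee_rot: [[0.202, -0.979, 0.001], [-0.979, -0.202, -0.0], [0.0, -0.001, -1.0]]
wrist_force: [0.4, 1.2, -0.6]
gripper_width: 0.296
```

```bash
python3 look.py pics/a2.png
```

```text
{'time_s': 4.75, 'joints': [-5.5845, 16.1073, -0.5635, 0.0061, -73.2911, 107.2178], 'tcp_pos': [0.5428, -0.2137, 0.2759], 'ee_rot': [[0.2017, -0.9795, 0.0007], [-0.9795, -0.2017, -0.0002], [0.0003, -0.0006, -1.0]], 'wrist_force': [0.4168, 1.2436, -0.5884], 'moment': [-0.068, 0.008, -0.0045], 'gripper_width': 0.2961}
```

View pics/a2.png

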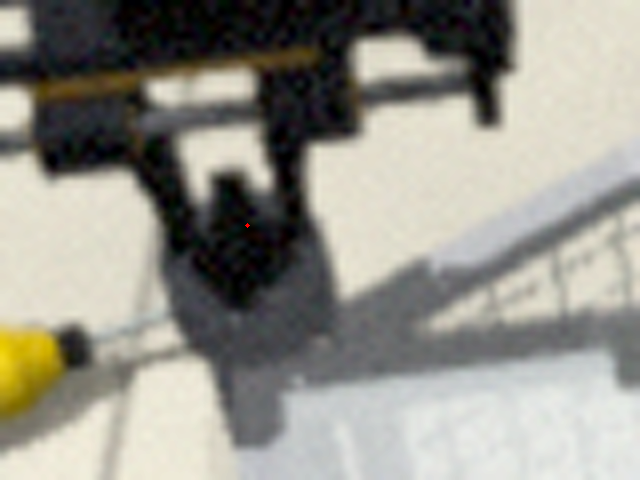

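The bar is between the fingers. I'll close on it.

move_arm(series=[[[0,0,0.25,0,0,0,-0.6],[0,0,0,0,0,0,-0.7],[0,0,0,0,0,0,-1],[0,0,0,0,0,0,-1],[0,0,0,0,0,0,-1]]])

```text
time_s: 5.42
tcp_pos: [0.5429, -0.2153, 0.2729]
ee_rot: [[0.201, -0.98, 0.0], [-0.98, -0.201, -0.003], [0.003, 0.0, -1.0]]
wrist_force: [1.8, -6.1, -2.4]
gripper_width: 0.132
```

```bash
python3 look.py pics/a3.png
```

```text
{'time_s': 5.425, 'joints': [-5.6724, 16.2416, -0.859, 0.1535, -72.8601, 107.2184], 'tcp_pos': [0.5429, -0.2153, 0.2729], 'ee_rot': [[0.2009, -0.9796, 0.0004], [-0.9796, -0.2009, -0.0026], [0.0026, 0.0001, -1.0]], 'wrist_force': [1.824, -6.1305, -2.4443], 'moment': [-1.787, -0.3744, -0.0242], 'gripper_width': 0.1323}
```

View pics/a3.png

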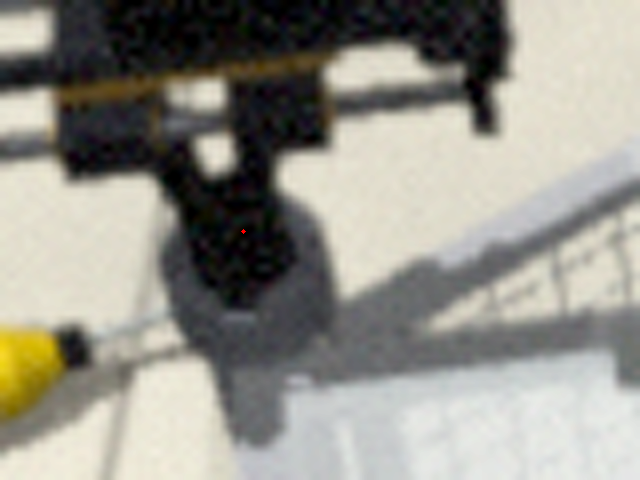

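The gripper holds the bar at 11.5 mm wide. A side force of -6 N in y shows the axis is about 2 mm further toward -y, so I'll shift the command to relieve it, then push down.

move_arm(series=[[[0.2,0,0,0,0,0,-1],[0,0,0,0,0,0,-1],[0,0,0.3,0,0,0,-1],[0,0,0.3,0,0,0,-1],[0,0,0.2,0,0,0,-1],[0,0,0,0,0,0,-1],[0,0,0,0,0,0,-1]]])

```text
time_s: 6.35
tcp_pos: [0.5429, -0.2155, 0.2674]
ee_rot: [[0.203, -0.979, 0.002], [-0.979, -0.203, -0.001], [0.001, -0.001, -1.0]]
wrist_force: [-2.4, 1.8, 7.6]
gripper_width: 0.132
```

```bash
python3 look.py pics/a4.png
```

```text
{'time_s': 6.35, 'joints': [-5.7435, 16.4041, -1.3714, 0.0532, -72.1316, 107.418], 'tcp_pos': [0.5429, -0.2155, 0.2674], 'ee_rot': [[0.2026, -0.9793, 0.0015], [-0.9793, -0.2026, -0.001], [0.0013, -0.0013, -1.0]], 'wrist_force': [-2.3616, 1.826, 7.635], 'moment': [0.7107, 0.8835, 0.0143], 'gripper_width': 0.132}
```

View pics/a4.png

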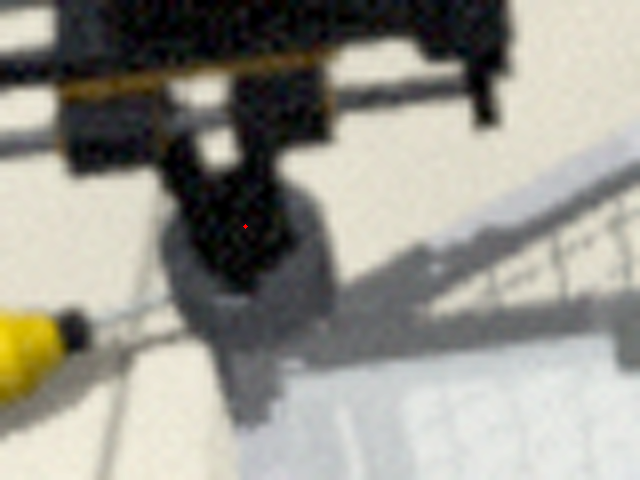

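move_arm(series=[[[0,0,0.2,0,0,0,-1],[0,0,0.2,0,0,0,-1],[0,0,0,0,0,0,-1],[0,0,0,0,0,0,-1]]])

```text
time_s: 6.9
tcp_pos: [0.5429, -0.2155, 0.264]
ee_rot: [[0.203, -0.979, 0.002], [-0.979, -0.203, -0.001], [0.002, -0.002, -1.0]]
wrist_force: [-3.1, 2.6, 10.5]
gripper_width: 0.131
```

The cap is down about 8.9 mm at 10 N. I'll turn clockwise (+ tool z) and check after the first 20°.

move_arm(series=[[[0,0,0,0,0,7,-1],[0,0,0,0,0,7,-1],[0,0,0,0,0,7,-1],[0,0,0,0,0,0,-1]]])

```text
time_s: 7.4
tcp_pos: [0.5429, -0.2152, 0.2639]
ee_rot: [[-0.162, -0.987, 0.002], [-0.987, 0.162, -0.001], [0.0, -0.002, -1.0]]
wrist_force: [-4.3, 3.3, 8.9]
gripper_width: 0.134
```

```bash
python3 look.py pics/a5.png
```

```text
{'time_s': 7.4, 'joints': [-5.7262, 16.4975, -1.7334, 0.0344, -71.6573, 86.3817], 'tcp_pos': [0.5429, -0.2152, 0.2639], 'ee_rot': [[-0.1622, -0.9868, 0.0019], [-0.9868, 0.1622, -0.0008], [0.0004, -0.002, -1.0]], 'wrist_force': [-4.2746, 3.2513, 8.874], 'moment': [1.1358, 1.1028, 0.0512], 'gripper_width': 0.1342}
```

View pics/a5.png

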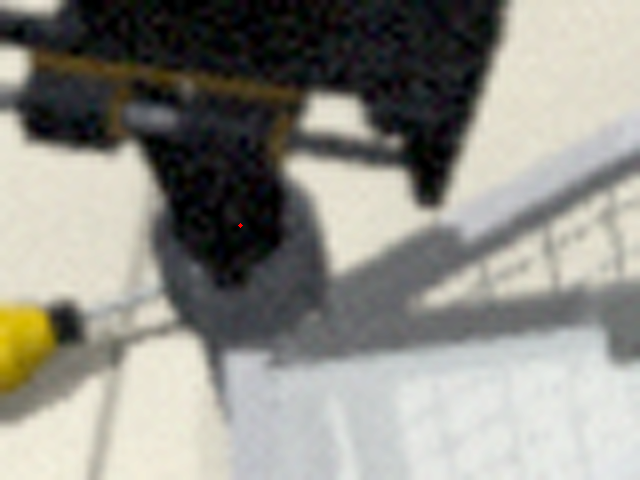

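The moment of 0.05 N m matches the spring, so the dial is turning. I'll continue to 98° in total, relieving the side force.

move_arm(series=[[[-0.08,0.1,0,0,0,7,-1],[0,0,0,0,0,7,-1],[0,0,0,0,0,7,-1],[0,0,0,0,0,7,-1],[0,0,0,0,0,7,-1],[0,0,0,0,0,7,-1],[0,0,0,0,0,7,-1],[0,0,0,0,0,7,-1],[0,0,0,0,0,7,-1],[0,0,0,0,0,7,-1],[0,0,0,0,0,7,-1],[0,0,0,0,0,0,-1]]])

```text
time_s: 8.95
tcp_pos: [0.5437, -0.2145, 0.2645]
ee_rot: [[-0.998, -0.064, 0.006], [-0.064, 0.998, -0.002], [-0.006, -0.002, -1.0]]
wrist_force: [-1.0, 1.8, 9.0]
gripper_width: 0.136
```

```bash
python3 look.py pics/a6.png
```

```text
{'time_s': 8.95, 'joints': [-5.627, 16.3975, -1.8074, 0.0621, -71.4481, 9.3043], 'tcp_pos': [0.5437, -0.2145, 0.2645], 'ee_rot': [[-0.9979, -0.0645, 0.0059], [-0.0645, 0.9979, -0.0016], [-0.0058, -0.002, -1.0]], 'wrist_force': [-1.0009, 1.7876, 8.9604], 'moment': [1.0088, 0.2252, 0.0883], 'gripper_width': 0.1356}
```

View pics/a6.png

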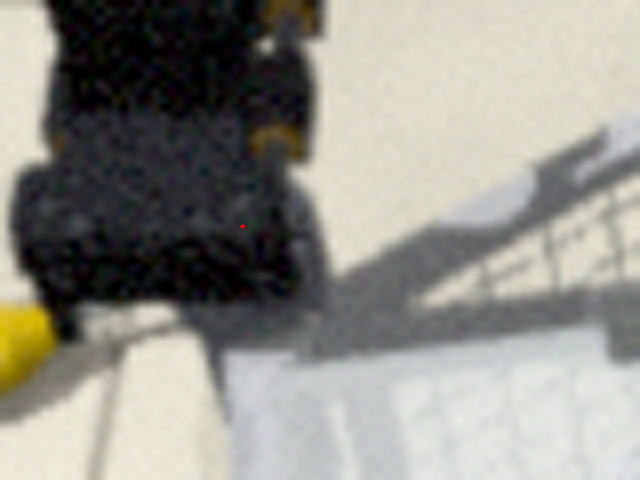

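The dial has turned about 97.5°, inside the window, with a moment of 0.088. I'll ease up.

move_arm(series=[[[0,0,-0.2,0,0,0,-1],[0,0,-0.2,0,0,0,-1],[0,0,-0.2,0,0,0,-1],[0,0,-0.2,0,0,0,-1],[0,0,-0.2,0,0,0,-1],[0,0,-0.1,0,0,0,-1],[0,0,0,0,0,0,-1]]])

```text
time_s: 9.88
tcp_pos: [0.5436, -0.2145, 0.2728]
ee_rot: [[-0.998, -0.064, 0.004], [-0.064, 0.998, -0.0], [-0.004, -0.001, -1.0]]
wrist_force: [4.7, 1.9, 2.9]
gripper_width: 0.133
```

```bash
python3 -c "
from h import *;st()"
```

```text
{'time_s': 9.875, 'joints': [-5.6616, 16.2116, -0.855, 0.0011, -72.7101, 9.3295], 'tcp_pos': [0.5436, -0.2145, 0.2728], 'ee_rot': [[-0.9979, -0.064, 0.0039], [-0.064, 0.998, -0.0004], [-0.0038, -0.0006, -1.0]], 'wrist_force': [4.7057, 1.8569, 2.8561], 'moment': [0.5908, -1.3204, 0.1022], 'gripper_width': 0.1332}
```

z is back at the top with only 2.9 N, below the 6 N spring, so the cap is against its top stop. I'll back off to the wall and release.

move_arm(series=[[[0,0,-0.05,0,0,-3.5,-1],[0,0,0,0,0,-3.5,-1],[0,0,0,0,0,0,-1]]])

```text
time_s: 10.25
tcp_pos: [0.5435, -0.2145, 0.2728]
ee_rot: [[-0.983, -0.185, 0.003], [-0.185, 0.983, -0.0], [-0.003, -0.001, -1.0]]
wrist_force: [5.2, 1.4, 1.4]
gripper_width: 0.135
```

```bash
python3 -c "
from h import *;st()"
```

```text
{'time_s': 10.25, 'joints': [-5.6677, 16.223, -0.8351, -0.0096, -72.7627, 16.3085], 'tcp_pos': [0.5435, -0.2145, 0.2728], 'ee_rot': [[-0.9828, -0.1846, 0.0031], [-0.1846, 0.9828, -0.0001], [-0.003, -0.0007, -1.0]], 'wrist_force': [5.2376, 1.4066, 1.4118], 'moment': [0.4427, -1.5102, 0.1], 'gripper_width': 0.1351}
```

move_arm(series=[[[0,0,0,0,0,0,-0.7],[0,0,0,0,0,0,-0.3],[0,0,0,0,0,0,0],[0,0,0,0,0,0,0],[0,0,-2,0,0,0,0],[0,0,-2,0,0,0,0],[0,0,0,0,0,0,0],[0,0,0,0,0,0,0]]])

```text
time_s: 11.25
tcp_pos: [0.5414, -0.2144, 0.3114]
ee_rot: [[-0.983, -0.184, -0.002], [-0.184, 0.983, 0.001], [0.002, 0.001, -1.0]]
wrist_force: [0.4, -1.1, -0.1]
gripper_width: 0.5
```

```bash
python3 look.py pics/a7.png
```

```text
{'time_s': 11.25, 'joints': [-5.6988, 15.2078, 3.1964, -0.0384, -78.1148, 16.3242], 'tcp_pos': [0.5414, -0.2144, 0.3114], 'ee_rot': [[-0.9829, -0.1842, -0.0021], [-0.1843, 0.9829, 0.0009], [0.0019, 0.0012, -1.0]], 'wrist_force': [0.3916, -1.0704, -0.1214], 'moment': [0.0931, 0.0137, -0.0416], 'gripper_width': 0.4995}
```

View pics/a7.png

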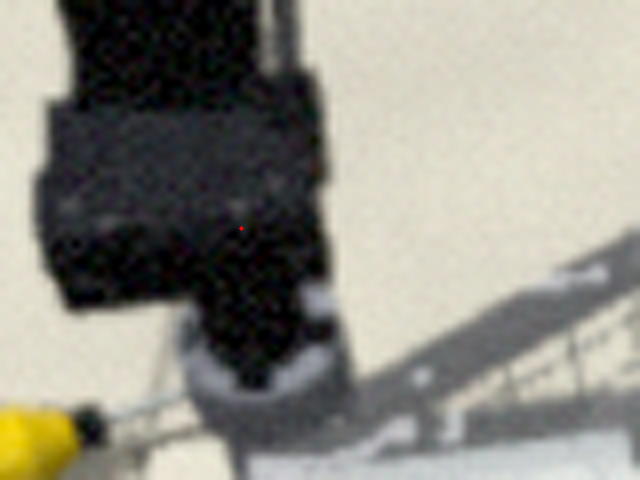

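The collar is visible, and the notch on the +y side at (320,325) looks filled dark. I'll raise the arm for a clearer view.

move_arm(series=[[[0,0,-5,0,0,0,0],[0,0,-3,0,0,0,0],[0,0,0,0,0,0,0],[0,0,0,0,0,0,0]]])

```text
time_s: 11.8
tcp_pos: [0.5417, -0.2143, 0.3908]
ee_rot: [[-0.983, -0.185, -0.003], [-0.185, 0.983, 0.001], [0.003, 0.002, -1.0]]
wrist_force: [0.2, -0.1, -0.5]
gripper_width: 0.501
```

```bash
cat > look2.py <<'E'
from h import *
import sys
s=st()
im,K,R,t=cam("scene");b=(125,145)
z=cv2.resize(im[b[1]:b[1]+60,b[0]:b[0]+80],None,fx=8,fy=8,interpolation=cv2.INTER_CUBIC)
cv2.imwrite(sys.argv[1],cv2.convertScaleAbs(z,alpha=1.6))
E
python3 look2.py pics/a8.png
```

```text
{'time_s': 11.8, 'joints': [-5.6924, 14.2989, 12.8613, -0.05, -88.7336, 16.3271], 'tcp_pos': [0.5417, -0.2143, 0.3908], 'ee_rot': [[-0.9828, -0.1845, -0.0029], [-0.1845, 0.9828, 0.0012], [0.0026, 0.0017, -1.0]], 'wrist_force': [0.2082, -0.1454, -0.5349], 'moment': [0.0307, -0.0476, -0.0158], 'gripper_width': 0.5012}
```

View pics/a8.png

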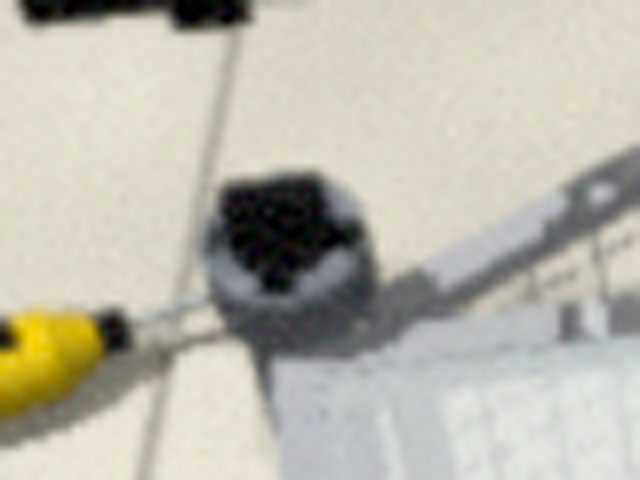

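The bar now lies across and the lug is in the right-hand (+y) notch at (345,230), so it is locked in notch 1. I'll take a fresh hold with the centring corrected.

move_arm(series=[[[-0.22,-0.1,4,0,0,0,0],[0,0,4,0,0,0,0],[0,0,2,0,0,0,0],[0,0,1.3,0,0,0,0],[0,0,0.5,0,0,0,-0.3],[0,0,0,0,0,0,-0.4],[0,0,0,0,0,0,-0.6],[0,0,0,0,0,0,-0.8],[0,0,0,0,0,0,-1],[0,0,0,0,0,0,-1],[0,0,0,0,0,0,-1]]])

```text
time_s: 13.22
tcp_pos: [0.5439, -0.2154, 0.2752]
ee_rot: [[-0.983, -0.185, -0.001], [-0.185, 0.983, -0.001], [0.001, -0.0, -1.0]]
wrist_force: [-3.9, -0.3, 4.0]
gripper_width: 0.131
```

```bash
python3 -c "
from h import *;st()"
```

```text
{'time_s': 13.225, 'joints': [-5.7374, 16.3355, -0.3512, 0.0368, -73.3516, 16.3656], 'tcp_pos': [0.5439, -0.2154, 0.2752], 'ee_rot': [[-0.9828, -0.1846, -0.0007], [-0.1846, 0.9828, -0.0005], [0.0008, -0.0004, -1.0]], 'wrist_force': [-3.8581, -0.3334, 4.0324], 'moment': [0.0992, 1.2289, 0.1159], 'gripper_width': 0.131}
```

move_arm(series=[[[0,0,0.3,0,0,0,-1],[0,0,0.3,0,0,0,-1],[0,0,0.2,0,0,0,-1],[0,0,0.2,0,0,0,-1],[0,0,0,0,0,0,-1],[0,0,0,0,0,0,-1]]])

```text
time_s: 13.98
tcp_pos: [0.5439, -0.2154, 0.2665]
ee_rot: [[-0.983, -0.185, 0.0], [-0.185, 0.983, -0.001], [0.0, -0.001, -1.0]]
wrist_force: [-6.0, 2.3, 10.5]
gripper_width: 0.137
```

```bash
python3 -c "
from h import *;st()"
```

```text
{'time_s': 13.975, 'joints': [-5.7256, 16.5645, -1.278, 0.0592, -72.1499, 16.363], 'tcp_pos': [0.5439, -0.2154, 0.2665], 'ee_rot': [[-0.9828, -0.1849, 0.0], [-0.1849, 0.9828, -0.001], [0.0002, -0.001, -1.0]], 'wrist_force': [-6.0457, 2.25, 10.5322], 'moment': [0.459, 1.8328, 0.108], 'gripper_width': 0.1374}
```

move_arm(series=[[[0.1,0.05,0,0,0,8,-1],[0,0,0,0,0,8,-1],[0,0,0,0,0,8,-1],[0,0,0,0,0,0,-1]]])

```text
time_s: 14.48
tcp_pos: [0.5438, -0.2154, 0.2669]
ee_rot: [[-0.973, 0.231, 0.003], [0.231, 0.973, -0.002], [-0.003, -0.001, -1.0]]
wrist_force: [-3.5, -0.1, 9.6]
gripper_width: 0.135
```

```bash
python3 -c "
from h import *;st()"
```

```text
{'time_s': 14.475, 'joints': [-5.7055, 16.464, -1.3806, 0.0929, -72.0016, -7.7002], 'tcp_pos': [0.5438, -0.2154, 0.2669], 'ee_rot': [[-0.9729, 0.2314, 0.0025], [0.2314, 0.9729, -0.0018], [-0.0029, -0.0012, -1.0]], 'wrist_force': [-3.5146, -0.0754, 9.551], 'moment': [0.2765, 1.2345, 0.07], 'gripper_width': 0.1346}
```

move_arm(series=[[[0,0,0.05,0,0,8,-1],[0,0,0,0,0,8,-1],[0,0,0,0,0,8,-1],[0,0,0,0,0,8,-1],[0,0,0,0,0,8,-1],[0,0,0,0,0,8,-1],[0,0,0,0,0,8,-1],[0,0,0,0,0,8,-1],[0,0,0,0,0,9.5,-1],[0,0,0,0,0,0,-1]]])

```text
time_s: 15.72
tcp_pos: [0.5437, -0.2153, 0.2664]
ee_rot: [[-0.055, 0.999, 0.002], [0.999, 0.055, -0.002], [-0.002, 0.002, -1.0]]
wrist_force: [-3.7, 0.8, 10.0]
gripper_width: 0.139
```

```bash
python3 look.py pics/b1.png
```

```text
{'time_s': 15.725, 'joints': [-5.7007, 16.4766, -1.4286, 0.0868, -71.9524, -81.1972], 'tcp_pos': [0.5437, -0.2153, 0.2664], 'ee_rot': [[-0.0546, 0.9985, 0.0023], [0.9985, 0.0546, -0.0017], [-0.0018, 0.0022, -1.0]], 'wrist_force': [-3.6899, 0.7949, 10.0462], 'moment': [0.3397, 1.2097, 0.1939], 'gripper_width': 0.1386}
```

View pics/b1.png

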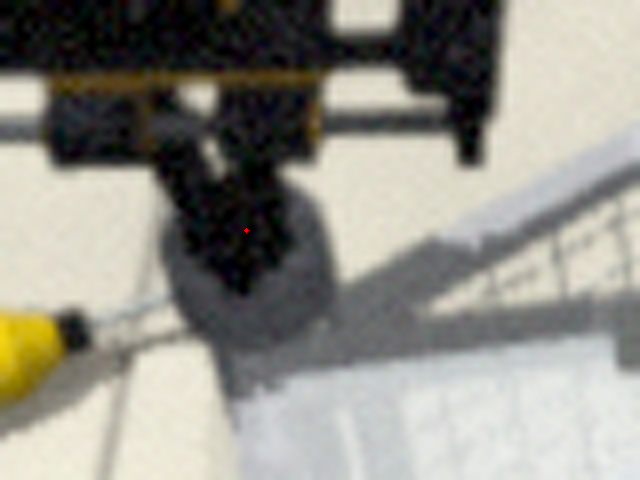

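Yaw is -266.9°, so the dial is at about 188° less a little lag. I'll add 1.5° and ease up.

move_arm(series=[[[0,0,0,0,0,1.5,-1],[0,0,-0.2,0,0,0,-1],[0,0,-0.2,0,0,0,-1],[0,0,-0.2,0,0,0,-1],[0,0,-0.2,0,0,0,-1],[0,0,-0.2,0,0,0,-1],[0,0,-0.1,0,0,0,-1],[0,0,0,0,0,0,-1]]])

```text
time_s: 16.77
tcp_pos: [0.5438, -0.2153, 0.2752]
ee_rot: [[-0.029, 1.0, 0.001], [1.0, 0.029, -0.001], [-0.001, 0.001, -1.0]]
wrist_force: [-0.8, -3.6, 3.4]
gripper_width: 0.133
```

```bash
python3 -c "
from h import *;st()"
```

```text
{'time_s': 16.775, 'joints': [-5.7224, 16.2699, -0.4488, 0.0475, -73.2317, -82.6558], 'tcp_pos': [0.5438, -0.2153, 0.2752], 'ee_rot': [[-0.0285, 0.9996, 0.0008], [0.9996, 0.0285, -0.0009], [-0.0009, 0.0008, -1.0]], 'wrist_force': [-0.7694, -3.6111, 3.3611], 'moment': [-0.6965, 0.3746, 0.1543], 'gripper_width': 0.133}
```

move_arm(series=[[[0,0,-0.05,0,0,-4,-1],[0,0,0,0,0,-4,-1],[0,0,0,0,0,0,-0.7],[0,0,0,0,0,0,-0.3],[0,0,0,0,0,0,0],[0,0,0,0,0,0,0],[0,0,-2,0,0,0,0],[0,0,-4,0,0,0,0],[0,0,-5.8,0,0,0,0],[0,0,0,0,0,0,0],[0,0,0,0,0,0,0]]])

```text
time_s: 18.15
tcp_pos: [0.5433, -0.2145, 0.3931]
ee_rot: [[-0.167, 0.986, -0.0], [0.986, 0.167, 0.001], [0.001, 0.0, -1.0]]
wrist_force: [-0.6, -0.1, -0.9]
gripper_width: 0.502
```

```bash
python3 look2.py pics/b2.png
```

```text
{'time_s': 18.15, 'joints': [-5.6943, 14.3752, 13.2738, -0.0585, -88.9114, -74.6699], 'tcp_pos': [0.5433, -0.2145, 0.3931], 'ee_rot': [[-0.1674, 0.9859, -0.0001], [0.9859, 0.1674, 0.001], [0.001, 0.0001, -1.0]], 'wrist_force': [-0.5904, -0.1383, -0.9223], 'moment': [0.1003, -0.1499, -0.0178], 'gripper_width': 0.5022}
```

View pics/b2.png

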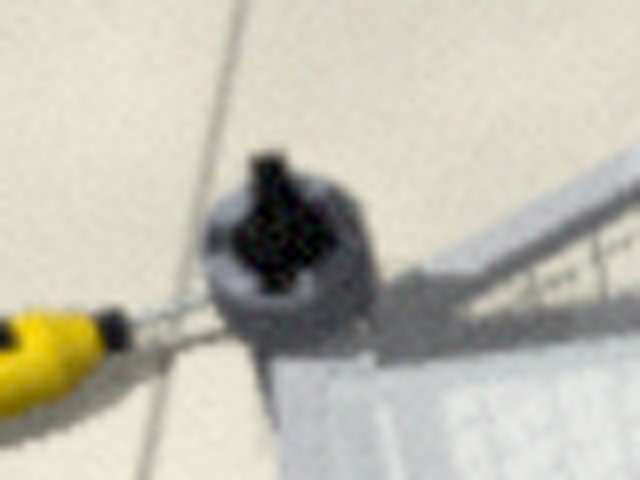

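The bar lies along the cage x axis again, as expected for the half turn, with the cap up. For the third notch I'll rotate the free gripper back by 180° while raised, to stay inside joint 6's range.

move_arm(series=[[[0,0,0,0,0,-10.7,0],[0,0,0,0,0,-10.7,0],[0,0,0,0,0,-10.7,0],[0,0,0,0,0,-10.7,0],[0,0,0,0,0,-10.7,0],[0,0,0,0,0,-10.7,0],[0,0,0,0,0,-10.7,0],[0,0,0,0,0,-10.7,0],[0,0,0,0,0,-10.7,0]]])

```text
time_s: 19.32
tcp_pos: [0.543, -0.2147, 0.3916]
ee_rot: [[-0.96, -0.28, -0.004], [-0.28, 0.96, 0.001], [0.003, 0.002, -1.0]]
wrist_force: [-0.7, -0.1, 0.2]
gripper_width: 0.503
```

move_arm(series=[[[0,0,0,0,0,-10.7,0],[0,0,0,0,0,-10.7,0],[0,0,0,0,0,-10.7,0],[0,0,0,0,0,-10.7,0],[0,0,0,0,0,-10.7,0],[0,0,0,0,0,-10.7,0],[0,0,0,0,0,-10.7,0],[0,0,0,0,0,-10.7,0],[0,0,0,0,0,0,0],[0,0,0,0,0,0,0]]])

```text
time_s: 20.58
tcp_pos: [0.5433, -0.2148, 0.3926]
ee_rot: [[0.197, -0.98, -0.002], [-0.98, -0.197, 0.0], [-0.001, 0.002, -1.0]]
wrist_force: [0.0, 0.4, 0.0]
gripper_width: 0.502
```

```bash
python3 -c "
from h import *;s=st();x=s['ee_rot'];print(np.degrees(np.arctan2(x[1][0],x[0][0])));print((np.array(x).T@(np.array([.5438,-.2153,.2750])-s['tcp_pos'])*100).round(2))"
```

```text
{'time_s': 20.575, 'joints': [-5.7035, 14.4261, 13.2623, -0.0079, -88.9329, 107.0841], 'tcp_pos': [0.5433, -0.2148, 0.3926], 'ee_rot': [[0.1973, -0.9803, -0.0017], [-0.9803, -0.1973, 0.0003], [-0.0006, 0.0016, -1.0]], 'wrist_force': [0.0095, 0.4116, 0.0405], 'moment': [-0.0079, 0.0123, -0.0348], 'gripper_width': 0.502}
-78.61955839463366
[ 0.07 -0.06 11.76]
```

move_arm(series=[[[0.07,-0.06,4,0,0,0,0],[0,0,4,0,0,0,0],[0,0,2,0,0,0,0],[0,0,1.3,0,0,0,0],[0,0,0.45,0,0,0,-0.3],[0,0,0,0,0,0,-0.4],[0,0,0,0,0,0,-0.6],[0,0,0,0,0,0,-0.8],[0,0,0,0,0,0,-1],[0,0,0,0,0,0,-1],[0,0,0,0,0,0,-1]]])

```text
time_s: 21.95
tcp_pos: [0.5444, -0.2155, 0.2767]
ee_rot: [[0.2, -0.98, 0.001], [-0.98, -0.2, -0.0], [0.0, -0.001, -1.0]]
wrist_force: [-0.8, 1.2, 2.7]
gripper_width: 0.131
```

```bash
python3 -c "
from h import *;st()"
```

```text
{'time_s': 21.95, 'joints': [-5.7481, 16.2888, -0.2011, 0.0099, -73.4515, 107.289], 'tcp_pos': [0.5444, -0.2155, 0.2767], 'ee_rot': [[0.2001, -0.9798, 0.001], [-0.9798, -0.2001, -0.0003], [0.0005, -0.0009, -1.0]], 'wrist_force': [-0.7659, 1.2036, 2.746], 'moment': [0.3279, 0.0763, 0.0475], 'gripper_width': 0.1313}
```

The hold is a little shallow at z 0.2767. I'll re-seat it 3 mm lower before the heaviest turn.

move_arm(series=[[[0,0,0,0,0,0,-0.5],[0,0,0,0,0,0,-0.5],[0,0,0.3,0,0,0,-0.5],[0,0,0,0,0,0,-0.8],[0,0,0,0,0,0,-1],[0,0,0,0,0,0,-1],[0,0,0,0,0,0,-1]]])

```text
time_s: 22.82
tcp_pos: [0.544, -0.2154, 0.2728]
ee_rot: [[0.2, -0.98, -0.0], [-0.98, -0.2, 0.0], [-0.0, 0.0, -1.0]]
wrist_force: [0.1, -0.7, -2.6]
gripper_width: 0.134
```

```bash
python3 -c "
from h import *;st()"
```

```text
{'time_s': 22.825, 'joints': [-5.7595, 16.4171, -0.5647, -0.0077, -73.0448, 107.2906], 'tcp_pos': [0.544, -0.2154, 0.2728], 'ee_rot': [[0.1999, -0.9798, -0.0005], [-0.9798, -0.1999, 0.0002], [-0.0003, 0.0004, -1.0]], 'wrist_force': [0.0522, -0.6646, -2.6261], 'moment': [-0.0815, 0.0013, 0.0727], 'gripper_width': 0.1344}
```

Well centred, at z 0.2728. I'll push down.

move_arm(series=[[[0,0,0.3,0,0,0,-1],[0,0,0.3,0,0,0,-1],[0,0,0.3,0,0,0,-1],[0,0,0.25,0,0,0,-1],[0,0,0,0,0,0,-1],[0,0,0,0,0,0,-1]]])

```text
time_s: 23.58
tcp_pos: [0.544, -0.2154, 0.2645]
ee_rot: [[0.201, -0.98, 0.002], [-0.98, -0.201, -0.001], [0.001, -0.002, -1.0]]
wrist_force: [-4.2, 3.9, 9.2]
gripper_width: 0.134
```

```bash
python3 -c "
from h import *;st()"
```

```text
{'time_s': 23.575, 'joints': [-5.7205, 16.5867, -1.5341, 0.0512, -71.7727, 107.3145], 'tcp_pos': [0.544, -0.2154, 0.2645], 'ee_rot': [[0.2012, -0.9795, 0.0018], [-0.9795, -0.2012, -0.001], [0.0014, -0.0015, -1.0]], 'wrist_force': [-4.1751, 3.8691, 9.235], 'moment': [0.9524, 1.1476, 0.1922], 'gripper_width': 0.1344}
```

The cap is down 8.3 mm, and the moment of 0.19 N m agrees with two notches wound. I'll turn the third.

move_arm(series=[[[-0.08,0.06,0.04,0,0,8,-1],[0,0,0,0,0,8,-1],[0,0,0,0,0,8,-1],[0,0,0,0,0,8,-1],[0,0,0,0,0,8,-1],[0,0,0,0,0,8,-1],[0,0,0,0,0,8,-1],[0,0,0,0,0,8,-1],[0,0,0,0,0,8,-1],[0,0,0,0,0,8,-1],[0,0,0,0,0,0,-1]]])

```text
time_s: 24.95
tcp_pos: [0.5438, -0.2155, 0.2645]
ee_rot: [[-0.93, -0.368, 0.003], [-0.368, 0.93, -0.003], [-0.002, -0.004, -1.0]]
wrist_force: [-1.9, 0.6, 8.7]
gripper_width: 0.134
```

```bash
python3 -c "
from h import *;s=st();x=s['ee_rot'];print(np.degrees(np.arctan2(x[1][0],x[0][0])))"
```

```text
{'time_s': 24.95, 'joints': [-5.6884, 16.514, -1.6669, 0.14, -71.6283, 27.2211], 'tcp_pos': [0.5438, -0.2155, 0.2645], 'ee_rot': [[-0.9299, -0.3677, 0.0031], [-0.3677, 0.9299, -0.0026], [-0.0019, -0.0036, -1.0]], 'wrist_force': [-1.9276, 0.6499, 8.6961], 'moment': [0.4315, 0.8883, 0.2299], 'gripper_width': 0.1338}
-158.42325088637327
```

move_arm(series=[[[0,0,0,0,0,7,-1],[0,0,0,0,0,6.5,-1],[0,0,0,0,0,6,-1],[0,0,0,0,0,0,-1],[0,0,0,0,0,0,-1]]])

```text
time_s: 25.58
tcp_pos: [0.5437, -0.2155, 0.2645]
ee_rot: [[-0.999, -0.037, 0.003], [-0.037, 0.999, -0.003], [-0.003, -0.003, -1.0]]
wrist_force: [-2.5, -0.0, 8.9]
gripper_width: 0.134
```

```bash
python3 look.py pics/d1.png; python3 -c "
from h import *;s=st();x=s['ee_rot'];print(np.degrees(np.arctan2(x[1][0],x[0][0])));cv2.imwrite('pics/d1f.png',cam('scene')[0])"
```

```text
{'time_s': 25.575, 'joints': [-5.6909, 16.5152, -1.6699, 0.1374, -71.6343, 7.77], 'tcp_pos': [0.5437, -0.2155, 0.2645], 'ee_rot': [[-0.9993, -0.037, 0.0029], [-0.037, 0.9993, -0.0026], [-0.0028, -0.0027, -1.0]], 'wrist_force': [-2.4665, -0.0437, 8.9129], 'moment': [0.4861, 0.893, 0.2319], 'gripper_width': 0.1341}
{'time_s': 25.625, 'joints': [-5.6909, 16.5149, -1.6696, 0.1386, -71.6296, 7.7676], 'tcp_pos': [0.5437, -0.2155, 0.2645], 'ee_rot': [[-0.9993, -0.037, 0.003], [-0.037, 0.9993, -0.0026], [-0.0029, -0.0027, -1.0]], 'wrist_force': [-2.065, 0.7682, 9.0717], 'moment': [0.4428, 0.9242, 0.2116], 'gripper_width': 0.134}
-177.87952908671858
```

View pics/d1f.png

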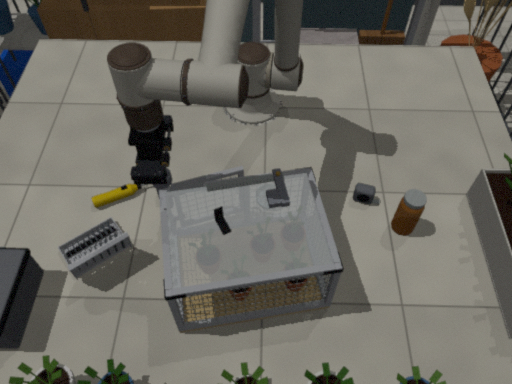

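The door is already nearly shut, with its free edge near (240,172). The dial is at about 278°, inside the window. I'll ease up.

move_arm(series=[[[0,0,-0.2,0,0,0,-1],[0,0,-0.2,0,0,0,-1],[0,0,-0.2,0,0,0,-1],[0,0,-0.2,0,0,0,-1],[0,0,-0.2,0,0,0,-1],[0,0,-0.1,0,0,0,-1],[0,0,0,0,0,0,-1]]])

```text
time_s: 26.55
tcp_pos: [0.5437, -0.2155, 0.2727]
ee_rot: [[-0.999, -0.036, 0.001], [-0.036, 0.999, -0.001], [-0.001, -0.001, -1.0]]
wrist_force: [-0.1, -4.5, 2.7]
gripper_width: 0.129
```

```bash
python3 -c "
from h import *;st()"
```

```text
{'time_s': 26.55, 'joints': [-5.723, 16.3336, -0.7284, 0.0811, -72.8739, 7.7401], 'tcp_pos': [0.5437, -0.2155, 0.2727], 'ee_rot': [[-0.9994, -0.0356, 0.001], [-0.0356, 0.9994, -0.0015], [-0.0009, -0.0015, -1.0]], 'wrist_force': [-0.1091, -4.5176, 2.6997], 'moment': [-1.0036, 0.0083, 0.242], 'gripper_width': 0.129}
```

z is back to the top (0.2727), with 2.7 N, again below 6 N. I'll ease back to the wall, release and rise.

move_arm(series=[[[0,0,-0.05,0,0,-4,-1],[0,0,0,0,0,-4,-1],[0,0,0,0,0,0,-0.8],[0,0,0,0,0,0,-0.3],[0,0,0,0,0,0,0],[0,0,0,0,0,0,0],[0,0,-2,0,0,0,0],[0,0,-4,0,0,0,0],[0,0,-5.8,0,0,0,0],[0,0,0,0,0,0,0],[0,0,0,0,0,0,0]]])

```text
time_s: 27.92
tcp_pos: [0.5432, -0.2143, 0.3901]
ee_rot: [[-0.985, -0.174, -0.0], [-0.174, 0.985, 0.001], [0.0, 0.001, -1.0]]
wrist_force: [0.4, 0.3, -0.5]
gripper_width: 0.5
```

```bash
python3 look2.py pics/e1.png
```

```text
{'time_s': 27.925, 'joints': [-5.6827, 14.3765, 12.875, -0.0632, -88.5287, 15.7146], 'tcp_pos': [0.5432, -0.2143, 0.3901], 'ee_rot': [[-0.9847, -0.1742, -0.0004], [-0.1742, 0.9847, 0.0011], [0.0002, 0.0012, -1.0]], 'wrist_force': [0.4047, 0.3016, -0.5284], 'moment': [0.0603, -0.0107, 0.0501], 'gripper_width': 0.5004}
```

View pics/e1.png

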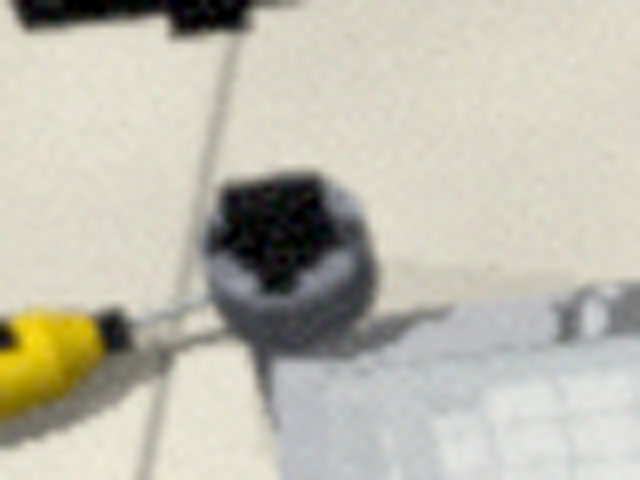

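The lug is in the left (-y) notch, the third, and the door looks shut. I'll retreat so the top camera can see, and wait a few seconds.

move_arm(series=[[[3,5,0,0,0,0,0],[3,5,0,0,0,0,0],[3,5,0,0,0,0,0],[2,5,0,0,0,0,0],[0,5,0,0,0,0,0],[0,5,0,0,0,0,0],[0,5,0,0,0,0,0],[0,5,0,0,0,0,0],[0,0,0,0,0,0,0],[0,0,0,0,0,0,0],[0,0,0,0,0,0,0],[0,0,0,0,0,0,0]]])

```text
time_s: 29.48
tcp_pos: [0.3656, 0.159, 0.3906]
ee_rot: [[-0.985, -0.172, 0.0], [-0.172, 0.985, 0.0], [-0.0, 0.0, -1.0]]
wrist_force: [0.2, -0.5, -0.2]
gripper_width: 0.498
```

move_arm(series=[[[0,0,0,0,0,0,0],[0,0,0,0,0,0,0],[0,0,0,0,0,0,0],[0,0,0,0,0,0,0],[0,0,0,0,0,0,0],[0,0,0,0,0,0,0],[0,0,0,0,0,0,0],[0,0,0,0,0,0,0],[0,0,0,0,0,0,0],[0,0,0,0,0,0,0],[0,0,0,0,0,0,0],[0,0,0,0,0,0,0]]])

```text
time_s: 30.98
tcp_pos: [0.3654, 0.1599, 0.3906]
ee_rot: [[-0.985, -0.174, 0.0], [-0.174, 0.985, -0.0], [-0.0, -0.0, -1.0]]
wrist_force: [0.4, -0.8, -0.0]
gripper_width: 0.502
```

move_arm(series=[[[0,0,0,0,0,0,0],[0,0,0,0,0,0,0],[0,0,0,0,0,0,0],[0,0,0,0,0,0,0],[0,0,0,0,0,0,0],[0,0,0,0,0,0,0],[0,0,0,0,0,0,0],[0,0,0,0,0,0,0],[0,0,0,0,0,0,0],[0,0,0,0,0,0,0],[0,0,0,0,0,0,0],[0,0,0,0,0,0,0]]])

```text
time_s: 32.48
tcp_pos: [0.3654, 0.1599, 0.3907]
ee_rot: [[-0.985, -0.174, -0.0], [-0.174, 0.985, -0.0], [0.0, 0.0, -1.0]]
wrist_force: [-0.1, 0.1, -0.2]
gripper_width: 0.498
```

Run:
```python
from h import *
st()
a=cam("top")[0];b=cam("scene")[0]
cv2.imwrite("pics/f_t.png",cv2.resize(a[70:260,150:420],None,fx=2.9,fy=2.9,interpolation=cv2.INTER_CUBIC))
cv2.imwrite("pics/f_s.png",cv2.convertScaleAbs(cv2.resize(b[140:290,90:350],None,fx=3,fy=3,interpolation=cv2.INTER_CUBIC),alpha=1.4))
```

```text
{'time_s': 32.475, 'joints': [47.2538, -5.6447, -9.1303, -0.0014, -86.5159, -37.2214], 'tcp_pos': [0.3654, 0.1599, 0.3907], 'ee_rot': [[-0.9847, -0.1742, -0.0], [-0.1742, 0.9847, -0.0], [0.0, 0.0, -1.0]], 'wrist_force': [-0.1007, 0.0784, -0.1874], 'moment': [0.1232, 0.008, -0.0541], 'gripper_width': 0.4982}
```

View pics/f_t.png

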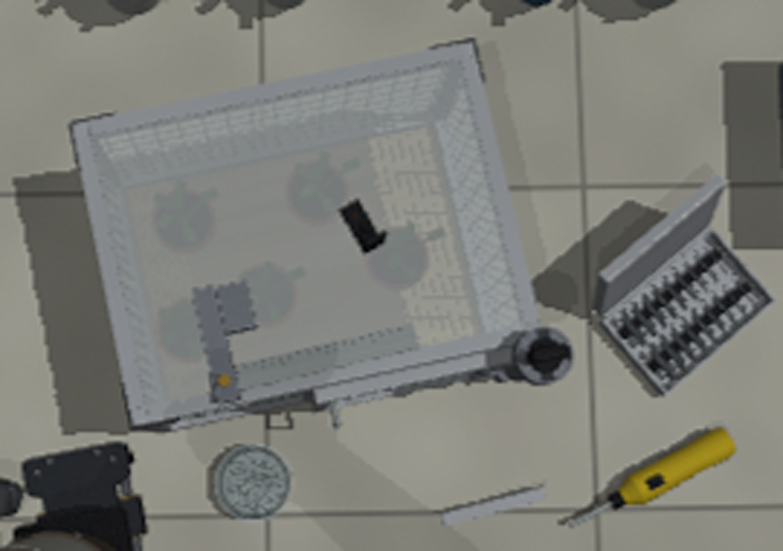

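View pics/f_s.png

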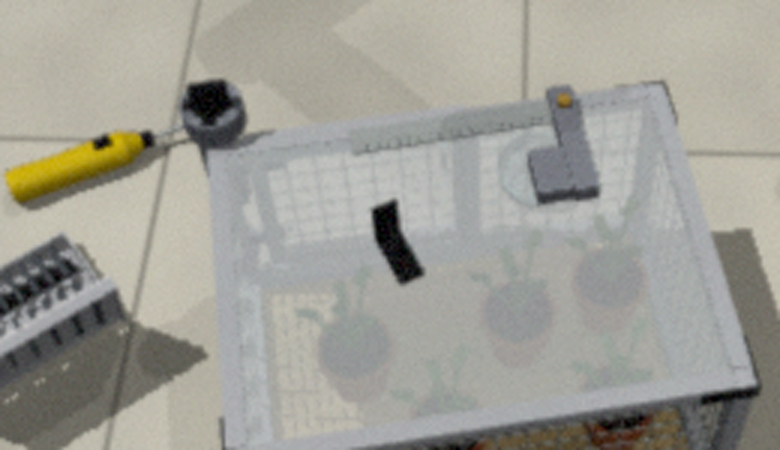

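The door lies along the cage front, with its free edge at about (318,398) in the top zoom. The lug is on the -y side and the bystanders look unmoved. I'll check that the door is still and measure its angle.

move_arm(series=[[[0,0,0,0,0,0,0],[0,0,0,0,0,0,0],[0,0,0,0,0,0,0],[0,0,0,0,0,0,0],[0,0,0,0,0,0,0],[0,0,0,0,0,0,0],[0,0,0,0,0,0,0],[0,0,0,0,0,0,0],[0,0,0,0,0,0,0],[0,0,0,0,0,0,0],[0,0,0,0,0,0,0],[0,0,0,0,0,0,0]]])

```text
time_s: 34.08
tcp_pos: [0.3654, 0.1599, 0.3907]
ee_rot: [[-0.985, -0.174, 0.0], [-0.174, 0.985, 0.0], [-0.0, 0.0, -1.0]]
wrist_force: [0.2, 0.2, -0.2]
gripper_width: 0.5
```

Run:
```python
from h import *
a,K,R,t=cam("top")
z=cv2.resize(a[182:222,230:350],None,fx=6.5,fy=6.5,interpolation=cv2.INTER_CUBIC)
# expected door line at front, z=.219, shut: through hinge axis direction cage +y (yaw 11.2)
D=np.array([.544,-.2153,.219]);y=np.radians(11.2);uy=np.array([-np.sin(y),np.cos(y),0]);ux=np.array([np.cos(y),np.sin(y),0])
for off,c in((0,(0,0,255)),(.009,(0,255,0)),(-.009,(0,255,0))):
    p=[tuple(int(v) for v in (proj(K,R,t,D+off*ux+l*uy)-[230,182]+.5)*6.5) for l in(.019,.215)];cv2.line(z,p[0],p[1],c,1)
cv2.imwrite("pics/g.png",z)
o=cv2.imread("pics/f_t.png");n=cv2.resize(a[70:260,150:420],None,fx=2.9,fy=2.9,interpolation=cv2.INTER_CUBIC)
d=cv2.absdiff(o,n)[330:430,300:600];print("diff",d.mean(),d.max())
i=cv2.imread("pics/top0.png");df=cv2.absdiff(i,a).max(2)>50;print("changed outside", [(int(v[0]),int(v[1]),int(v[2]),int(v[3]),int(v[4])) for v in cv2.connectedComponentsWithStats(df.astype(np.uint8))[2][1:] if v[4]>8])
```

```text
diff 0.42283333333333334 5
changed outside [(248, 192, 70, 41, 351), (250, 202, 65, 41, 386), (231, 207, 33, 11, 99), (128, 222, 82, 99, 5372), (120, 229, 7, 10, 14), (134, 232, 12, 2, 13), (124, 280, 3, 19, 26), (126, 306, 2, 28, 37), (0, 309, 55, 75, 2998), (51, 314, 86, 70, 2021), (215, 340, 21, 13, 122), (278, 360, 15, 24, 145), (260, 362, 10, 6, 22), (274, 366, 4, 4, 9), (130, 369, 20, 15, 87), (181, 369, 8, 15, 21), (198, 375, 10, 9, 15)]
```

View pics/g.png

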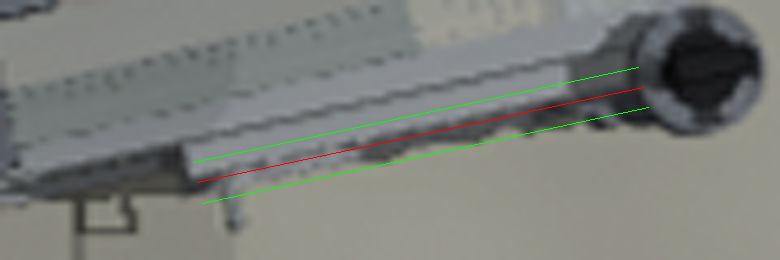

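The door edge is parallel to the predicted shut line and is no longer moving (mean difference 0.4 grey levels). Image changes are limited to the door, the arm and their shadows. I'm handing in.

```bash
python3 -c "
from station import r
print(r.finish_job())"
```

```text
the job is handed in; nothing more can be done
None
```

I wound the hinge up by three notches and handed the job in at about 34 s. The dial is locked in the third notch and the spring drew the door shut by itself.

- **Each notch:** I pushed the dial down about 8 to 9 mm, turned it about 98° and eased it up until the cap sat against its top stop. I then backed it off toward the notch wall, let go and took a fresh hold. In the third notch I re-seated the hold 3 mm lower before pushing down. Before that notch I also turned the free gripper back by 180° while raised, to stay within joint 6's range.
- **Locking:** After letting go, the camera showed the lug on the +y side after the first notch and on the -y side after the third. The second looked ambiguous, because the bar looks the same half a turn round. The spring moment when I pushed down for the third notch (0.19 N m against about 0.17 expected) confirmed it.
- **Final state:** The door lies parallel to the cage front and had stopped moving over the last 1.6 s. The bystanders look unmoved, and the robot was touching nothing.
- **Disagreements:** The two cameras differed by up to 5 mm on the dial's position, so I centred each grip by side force. The moment at 24° into the second turn read low (0.07 N m against about 0.12 expected), but later readings were in line with the spring.

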